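# Brace and open the square paste jar at the book-repair bench

### The arm

A 6-joint arm with a two-finger parallel gripper is mounted at the origin on the work surface. World frame = base frame: x ahead of the robot, y to its left, z up, the work surface at z = 0. Lengths are in m, angles in rad, forces in N, time in s.
With the tool pointing down it reaches from about 0.35 to 0.95 m from the base axis. Payload 17.4 kg.
Tool frame: the origin (TCP) lies at the very end of the fingers, on their centre line; the grasp point (between the pads) lies 19 mm behind it; z points along the fingers, y is the direction in which the jaws open and shut (so a half turn about z gives the same grasp; the last joint's range is limited). The gripper opens to 93 mm and grips with 3 to 60 N. Pads are 15 mm wide; open, the fingers measure 128 mm over their backs; the gripper's body (75 mm by 188 mm) begins 65 mm behind the grasp point.
Start: joints at [-1.175, 0.116, 1.442, -0, 1.584, -0.038], TCP at [0.284, -0.612, 0.219] pointing down, gripper open.
Joint ranges: [-2.83, 2.83], [-0.83, 2.19], [0.07, 2.5], [-1.14, 4.28], [0.01, 3], [-2.97, 2.97]. Speed limits (rad/s): [1.89, 1.89, 2.22, 3.14, 3.14, 3.14].

### API

Orientations are given as a 3x3 rotation matrix whose columns are the frame's x, y, z axes.
In Python, from workcell import readout, cams, robot gives the robot as it stands.
- The arm moves only by the shell command python3 -m crank 'ROWS' [OPENING] [FORCE]. ROWS is JSON, a list of rows, each an object of numbers: "dx", "dy", "dz": the shift along the tool's x, y, z as a fraction of full scale; "wx", "wy", "wz": the turn, a rotation vector about the tool's x, y, z as a fraction of full scale. In form: [{"dx": .., "dy": .., "dz": .., "wx": .., "wy": .., "wz": ..}, ...]. A call has 1 to 8 rows; each row is the pose to reach, as a shift and turn from the pose commanded when the call began, along the tool's axes at that moment, turning the shorter way round; what a row does not reach only later rows make up. Full scale, the value 1, is 150 mm for a shift and pi rad for a turn. A row lasts 1/10 s, in which the tool goes at most 50 mm and 8.59 degrees, less where a joint would pass 70% of its speed; a pose out of reach is approached as far as the arm can. A call with a number of a shift or a turn outside -1 to 1 is refused whole. A call with a gripper value outside its range is refused whole. OPENING is the closure, from 0 (fully open) to 1 (shut), set as the call begins (- or left out, the last holds). The fingers move at their own pace and stop on an object; FORCE is the grip in N (left out, the last holds). Time passes only in rows, so rows that repeat a pose let the fingers close. It gives the time, the measured TCP pose, the force and the opening at its end, in the units of the state.
- readout.sense(): the state, without advancing time (a new reading comes with each control period).
- cams.capture(name): name is "scene" or "top" or "wrist"; returns the picture (400x640x3 uint8, red, green, blue); there is no depth.
- cams.calibration(name): a dict with "K" (3x3 intrinsics, pixels), "rvec" (rotation vector, rad) and "tvec" (3), from world to camera coordinates, as OpenCV has them; the wrist camera has in their place "hand_eye" (4x4, takes a point from camera to tool coordinates, whose origin is the TCP and whose axes are the flange's). Camera axes: x right, y down, z forward; pixel columns grow to the right and rows downward; lengths in m; the calibration is good to about 2 mm. The wrist camera is an equidistant fisheye: a pixel r from the principal point sees the ray r / f radians off the axis. A picture is of the moment at which its call begins: read the wrist's pose just before it. calibration takes no time and is no camera call.
- robot.hand_in(): hands the job in, once; it reports no verdict.
The state is a dict: "clock": time; "joints": joint angles; "joint_velocities": joint speeds; "effort": joint torques, N m; "tcp_pos": TCP position; "tcp_rot": TCP orientation; "contact_force": force on the tool from outside, world axes, zero at the start; "moment": the same for the moment, N m; "finger_gap": finger opening in m.
Only numpy, scipy, OpenCV 4.12 (cv2) and the standard library are available. Lean on these libraries where they do the work, as an engineer would, in place of code of your own. Each camera call takes 0.05 s, during which the arm holds its last target.

### The job

Get the paste jar open for mending books: nest the loose square sleeve down into the square socket on the bench and then the closed jar down into the sleeve, so that it cannot turn. Unscrew the tight cap (anticlockwise), stop turning once the threads let go, lift it straight up and finish still holding it level, clear of the jar by up to a few centimetres and directly above it, with the jar and sleeve still fully down. Do not put the cap down or let go of it, do not tip the jar, and leave the other things on the bench where they are.

Things in the scene. Friction and masses are not known exactly. Their poses are not given: they have to be found in the camera images.
- well: bench socket fixed to the table: square wooden block 95 x 95 mm, 28 mm high, on a steel strap (125 x 50 x 6 mm, along its x), with a square pocket 71 x 71 mm open at the top, its floor 8 mm above the table, top edges chamfered 3 mm. Origin: centre of the underside; x and y parallel to the block's sides, z up
- sleeve_mid (a point): loose aluminium sleeve: square open cup, outside 67 x 67 mm, 45 mm high, inside 54 x 54 mm, floor 5 mm, walls 6.5 mm, inner top edges chamfered, 0.18 kg. It stands upright, fits the socket with 2 mm to spare each side, any way round, and then stands 25 mm out of it. This point: its centre, 22.5 mm over its underside; x, y parallel to its sides, z up
- jar_mid (a point): loose upright white plastic paste jar, about 0.35 kg with cap: square body 50 x 50 x 78 mm, then a round neck to 94 mm, under the cap. It fits the sleeve with 2 mm to spare each side, any way round; its underside is then 13 mm over the table. This point: on its axis, 45 mm over its underside; x, y parallel to its sides, z up
- cap_mid (a point): black screw cap, 50 mm across, 18 mm high; on the jar its lower edge is 80 mm over the jar's underside. Tight; anticlockwise from above frees it after 48 degrees against the jar, a stop comes at 92; about 70 is right. The jar itself gives up to 8 degrees in its seat. It rises at most 1 mm while turned; 14 mm straight up clears the rim. This point: its centre, 9 mm over its lower edge; z up
- cap_rib (a point): point 20 mm from the cap's axis, half-way up it, under the outer end of the one raised rib on its top. While the cap is tight it lies on the +x side of the jar's axis (the jar's own axes)
- eraser: white eraser in a card sleeve, 58 x 22 x 13 mm, lying on the bench; not to be disturbed; origin at its underside
- tape_roll: small roll of clear tape lying flat, 44 mm across, 19 mm high; not to be disturbed; origin at its underside
- bone_folder: flat off-white bone folder, 140 x 20 x 5 mm; not to be disturbed; origin at its underside
- paste_brush: paste brush lying on the bench; not to be disturbed; origin at its underside
- small_book: closed small book, 110 x 170 x 22 mm; not to be disturbed; origin at its underside
- thread_spool: wooden thread spool standing, 34 mm across, 40 mm high; not to be disturbed; origin at its underside
- mug: white mug, 76 mm across, 90 mm high; not to be disturbed; origin at its underside
Not all that is in view belongs to the job. What is shaped like the part that bears jar_mid but pink or turquoise is not meant.

How it is judged:
By the outcome, as a careful person would: the job done as asked, in the order asked, and still so for the second after the job is handed in, while the arm keeps its last pose, push and grip.
It also fails if it takes over 67 s, if anything falls off the work surface, if the arm or the gripper's body presses on something with over 40 N, if the wrist force passes 120 N, or if a joint passes its speed limit or range.

## Working session

There is one attempt and no reset: what is moved stays moved. The work goes in short steps, Python scripts to look and compute and a shell command to move; the robot and the scene stay as the last step left them, time stands still between calls to the robot, and variables do not carry over. Pictures are saved under pics/ and viewed, and the job is handed in when it is done.

```bash
ls; mkdir -p pics; python3 - <<'E'
from workcell import readout,cams,robot
import cv2
print(readout.sense())
for n in ("scene","top","wrist"):
    im=cams.capture(n); cv2.imwrite(f"pics/{n}0.png",im[:,:,::-1]); print(n,cams.calibration(n))
E
```

```text
pics
{'clock': 0.0, 'joints': array([-1.17477115e+00,  1.16488657e-01,  1.44224564e+00, -2.87678152e-05,
        1.58399455e+00, -3.77982949e-02]), 'joint_velocities': array([-0.00017204, -0.00051065, -0.00132787,  0.00151799,  0.00024711,
       -0.00038039]), 'effort': array([-5.27908032e-04, -7.21261096e+01, -6.22609019e+01,  7.79330288e-02,
        2.39038520e-02, -8.15142266e-05]), 'tcp_pos': array([ 0.28364087, -0.61229714,  0.21791557]), 'tcp_rot': array([[ 9.07365371e-01,  4.20342560e-01, -4.64828085e-04],
       [ 4.20342817e-01, -9.07364778e-01,  1.03715214e-03],
       [ 1.41905521e-05, -1.13646308e-03, -9.99999354e-01]]), 'contact_force': array([ 0.16109496, -0.68104794,  0.46892425]), 'moment': array([0.00425271, 0.03107683, 0.03672909]), 'finger_gap': 0.09332087348811514}
scene {'K': array([[398.18504482,   0.        , 316.84140478],
       [  0.        , 398.18504482, 198.80781263],
       [  0.        ,   0.        ,   1.        ]]), 'rvec': array([ 1.92348805,  1.30593753, -0.62134487]), 'tvec': array([-0.17935194, -0.27384345,  1.32098721])}
top {'K': array([[372.07867128,   0.        , 325.04228527],
       [  0.        , 372.07867128, 196.16137499],
       [  0.        ,   0.        ,   1.        ]]), 'rvec': array([ 2.13779485, -2.16072877,  0.15258305]), 'tvec': array([-7.22755417e-04,  5.78141805e-01,  7.64667839e-01])}
wrist {'K': array([[309.70691629,   0.        , 312.75536174],
       [  0.        , 309.70691629, 200.74880027],
       [  0.        ,   0.        ,   1.        ]]), 'hand_eye': array([[ 8.04019744e-04, -9.68958286e-01, -2.47222965e-01,
         6.85459202e-02],
       [ 9.99999306e-01,  9.91834576e-04, -6.35164069e-04,
         8.33242557e-04],
       [ 8.60651772e-04, -2.47222283e-01,  9.68958411e-01,
        -1.66687101e-01],
       [ 0.00000000e+00,  0.00000000e+00,  0.00000000e+00,
         1.00000000e+00]])}
```

View pics/scene0.png

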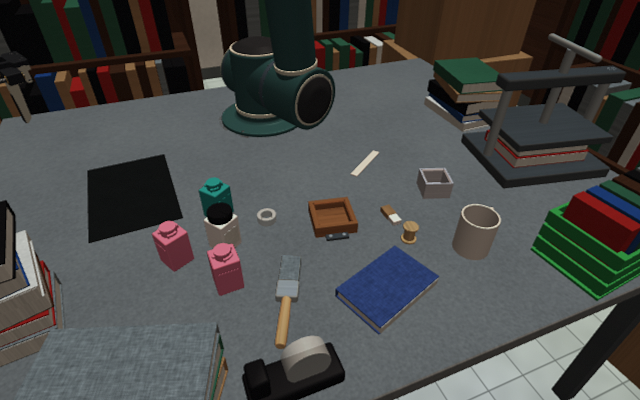

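View pics/top0.png

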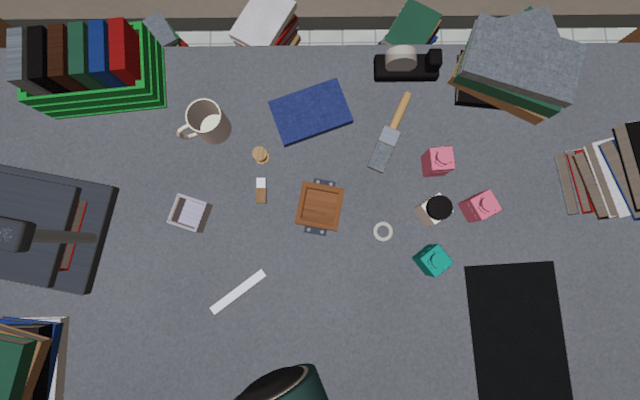

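View pics/wrist0.png

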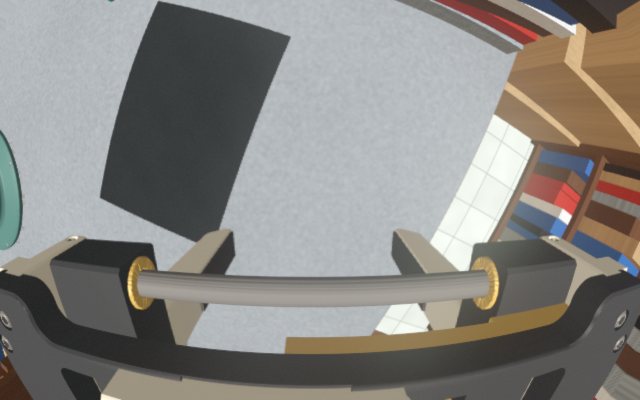

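```bash
python3 - <<'E'
import cv2,numpy as np
t=cv2.imread("pics/top0.png"); s=cv2.imread("pics/scene0.png")
def c(im,x,y,w,h,k): return cv2.resize(im[y:y+h,x:x+w],None,fx=k,fy=k,interpolation=cv2.INTER_CUBIC)
a=np.hstack([c(t,160,185,60,60,6),c(t,290,172,60,70,6)[:360]]); 
cv2.imwrite("pics/za.png",a)
cv2.imwrite("pics/zb.png",c(t,405,140,100,75+65,5)[:600])
cv2.imwrite("pics/zc.png",np.hstack([c(s,410,155,60,60,6),c(s,298,190,66,60,6)]))
cv2.imwrite("pics/zd.png",c(s,145,170,110,130,4.5))
E
```

```text
(no output)
```

View pics/za.png

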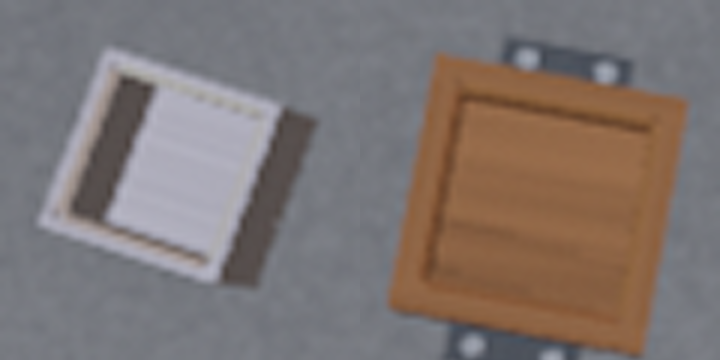

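View pics/zb.png

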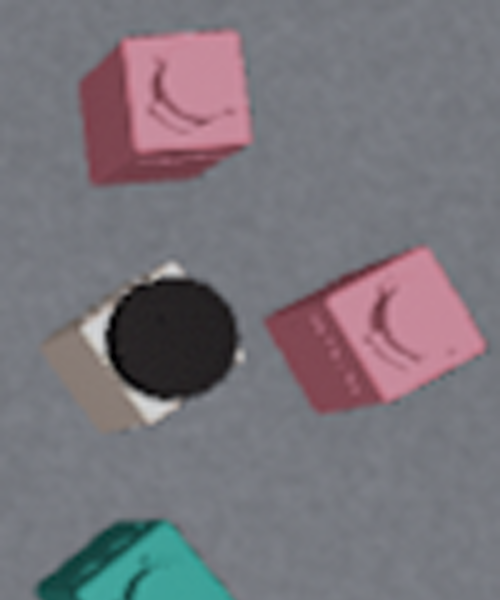

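View pics/zc.png

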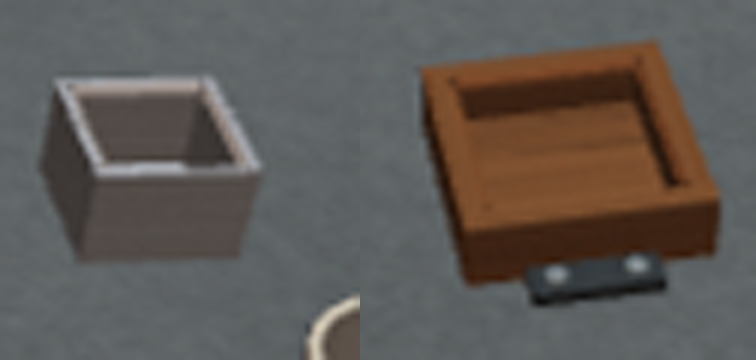

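View pics/zd.png

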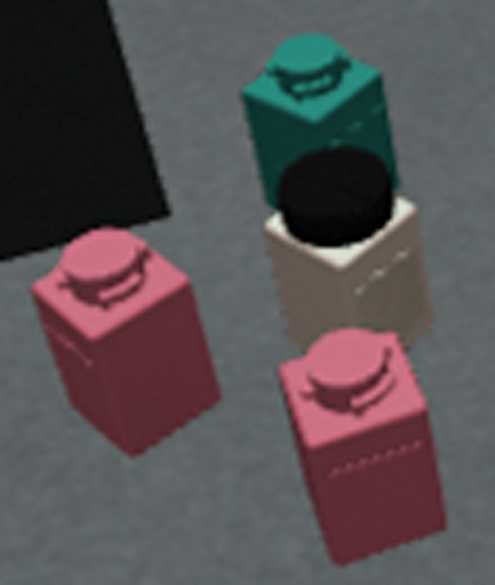

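```bash
cat > h.py <<'E'
import numpy as np,cv2
from scipy.optimize import least_squares
from workcell import cams,readout
def proj(n,P):
    c=cams.calibration(n); return cv2.projectPoints(np.array(P,float),c['rvec'],c['tvec'],c['K'],None)[0][:,0]
def fit(obs,x0,verbose=1):
    # obs: list (cam, lx,ly,z,u,v)
    def r(p,sel=None):
        c,s=np.cos(p[2]),np.sin(p[2]); out=[]
        for (n,lx,ly,z,u,v) in obs:
            q=proj(n,[[p[0]+c*lx-s*ly,p[1]+s*lx+c*ly,z]])[0]; out+=[q[0]-u,q[1]-v]
        return np.array(out)
    s=least_squares(r,x0,loss='soft_l1'); 
    print(np.round(s.x[:2],4),np.round(np.degrees(s.x[2]),2)); print(np.round(r(s.x).reshape(-1,2),1).tolist()); return s.x
E
python3 - <<'E'
from h import *
# image-left=+y, up=+x in top. order: px-corners
def sq(n,h,z,pts,off=0):
    L=[(h,h),(h,-h),(-h,-h),(-h,h)] # topleft, topright, botright, botleft in top view
    return [(n,*L[i],z,*p) for i,p in enumerate(pts) if p]
T=lambda pts,h,z:sq('top',h,z,pts); S=lambda pts,h,z:sq('scene',h,z,pts)
print('sleeve')
t=T([(178.3,193),(207,203),(196.3,232),(166.7,222.5)],.0335,.045)
# scene: which corner? try by projecting
s_=[(419.2,168.3),(445.3,168),(453.7,183.3),(425.8,184.2)]
x=fit(t,[.6,.3,0])
def lab(x,h,z):
    c,s=np.cos(x[2]),np.sin(x[2])
    for lx,ly in [(h,h),(h,-h),(-h,-h),(-h,h)]: print(np.round(proj('scene',[[x[0]+c*lx-s*ly,x[1]+s*lx+c*ly,z]])[0],1),end=' ')
    print()
lab(x,.0335,.045)
print('well')
x=fit(T([(302.8,181.2),(344.5,188.7),(337,230.7),(295,223.3)],.0475,.028),[.55,0,0]); lab(x,.0475,.028)
print('jar')
t=T([(439.6,192.4),(453.6,211.4),(435,225),(421,206)],.025,.078)+[('top',.025,.025,.0,0,0)][:0]
t+=[('top',-.025,.025,0,426.6,226.6)][:0]
x=fit(t,[.55,-.25,-.5]); lab(x,.025,.078)
c=cams.calibration('top'); print(proj('top',[[x[0],x[1],.098]]))
E
```

```text
sleeve
[0.5453 0.2885] -18.8
[[-0.1, -0.0], [0.3, -0.4], [-0.2, 0.4], [0.0, 0.0]]
[452.4 183.2] [425. 184.] [418.  168.2] [444.1 167.5] 
well
[0.5587 0.0047] -10.76
[[-0.3, -0.2], [0.4, -0.2], [0.5, 0.3], [-0.5, 0.0]]
[357.1 222.7] [314.5 228.2] [306.9 200.9] [346.4 196.2] 
jar
[ 0.5445 -0.2371] -55.49
[[-0.1, -0.5], [0.8, 0.2], [0.1, 0.6], [-0.8, -0.3]]
[220.  228.5] [202. 219.] [219.7 205.9] [237.4 214.7] 
[[440.29618921 207.5801126 ]]
```

```bash
cat >> h.py <<'E'
def to(p,yaw=None):
    """fractions to move from present pose to p with tool x yaw (deg), tool pointing down"""
    s=readout.sense(); R=s['tcp_rot']; d=R.T@(np.array(p)-s['tcp_pos'])
    y=np.degrees(np.arctan2(R[1,0],R[0,0])) if yaw is None else yaw
    c,sn=np.cos(np.radians(y)),np.sin(np.radians(y))
    Rt=np.array([[c,sn,0],[sn,-c,0],[0,0,-1]])
    w=cv2.Rodrigues(R.T@Rt)[0][:,0]
    print('shift',np.round(d/.15,4),'turn',np.round(w/np.pi,4),'mm',round(1e3*np.linalg.norm(d)),'deg',round(np.degrees(np.linalg.norm(w)),1))
def st():
    s=readout.sense(); R=s['tcp_rot']
    print('t',round(s['clock'],2),'p',np.round(s['tcp_pos'],4),'yaw',round(np.degrees(np.arctan2(R[1,0],R[0,0])),2),'tilt',np.round(R[:2,2],4),'F',np.round(s['contact_force'],1),'M',np.round(s['moment'],2),'gap',round(s['finger_gap'],4),'q6',round(s['joints'][5],2))
def wproj(P,s=None):
    s=s or readout.sense(); c=cams.calibration('wrist'); H=c['hand_eye']
    P=np.atleast_2d(P); t=(P-s['tcp_pos'])@s['tcp_rot']; q=(t-H[:3,3])@H[:3,:3]
    th=np.arctan2(np.hypot(q[:,0],q[:,1]),q[:,2]); ph=np.arctan2(q[:,1],q[:,0]); f=c['K'][0,0]
    return np.c_[f*th*np.cos(ph)+c['K'][0,2],f*th*np.sin(ph)+c['K'][1,2]]
def wray(u,v,z,s=None):
    s=s or readout.sense(); c=cams.calibration('wrist'); H=c['hand_eye']; f=c['K'][0,0]
    a=(u-c['K'][0,2]),(v-c['K'][1,2]); r=np.hypot(*a); th=r/f
    d=np.array([np.sin(th)*a[0]/r,np.sin(th)*a[1]/r,np.cos(th)])
    d=s['tcp_rot']@H[:3,:3]@d; o=s['tcp_rot']@H[:3,3]+s['tcp_pos']
    return o+d*(z-o[2])/d[2]
def shot(n,name,box=None,k=1):
    im=cams.capture(n)[:,:,::-1]
    if box: x,y,w,h=box; im=im[y:y+h,x:x+w]
    cv2.imwrite('pics/'+name,cv2.resize(im,None,fx=k,fy=k,interpolation=cv2.INTER_CUBIC))
E
python3 -c "
from h import *
to([.5453,.2885,.2])"
python3 -m crank '[{"dx":0.82,"dy":-0.94},{"dx":0.82,"dy":-0.94},{"dx":0.82,"dy":-0.94},{"dx":0.82,"dy":-0.94}]' 0
python3 -m crank '[{"dx":0.82,"dy":-0.94},{"dx":0.82,"dy":-0.94},{"dx":0.82,"dy":-0.94},{"dx":0.82,"dy":-0.94}]'
```

```text
shift [ 4.1069 -4.716   0.125 ] turn [-0.0003 -0.      0.    ] mm 938 deg 0.1invalid input
invalid input
```

```bash

python3 -m crank '[{"dx":0.82,"dy":-0.94,"dz":0,"wx":0,"wy":0,"wz":0},{"dx":0.82,"dy":-0.94,"dz":0,"wx":0,"wy":0,"wz":0},{"dx":0.82,"dy":-0.94,"dz":0,"wx":0,"wy":0,"wz":0},{"dx":0.82,"dy":-0.94,"dz":0,"wx":0,"wy":0,"wz":0}]' 0
python3 -c "
from h import *
st();to([.5453,.2885,.2])"
```

```text
clock: 0.55
tcp_pos: [0.3364, -0.4305, 0.2185]
tcp_rot: [[0.907, 0.421, 0.0], [0.421, -0.907, 0.0], [0.0, -0.0, -1.0]]
contact_force: [0.4, -0.5, 0.1]
finger_gap: 0.0928
t 0.55 p [ 0.3364 -0.4305  0.2185] yaw 24.87 tilt [0.0001 0.0003] F [ 0.4 -0.5  0.1] M [ 0.02 -0.01  0.01] gap 0.0928 q6 0.18
shift [ 3.2798 -3.7624  0.1247] turn [-0.0001 -0.0001  0.    ] mm 749 deg 0.0
```

```bash

for i in 1 2 3; do
python3 -m crank '[{"dx":0.82,"dy":-0.94,"dz":0,"wx":0,"wy":0,"wz":0},{"dx":0.82,"dy":-0.94,"dz":0,"wx":0,"wy":0,"wz":0},{"dx":0.82,"dy":-0.94,"dz":0,"wx":0,"wy":0,"wz":0},{"dx":0.82,"dy":-0.94,"dz":0,"wx":0,"wy":0,"wz":0}]' 0 >/dev/null
done
python3 -c "
from h import *
st();to([.5453,.2885,.2],71.2)"
```

```text
t 1.75 p [0.4932 0.1089 0.2185] yaw 24.93 tilt [-0.      0.0002] F [ 0.5 -1.  -0.3] M [-0.04  0.02  0.03] gap 0.0929 q6 1.3
shift [ 0.82   -0.9393  0.1237] turn [-1.00e-04 -1.00e-04 -2.57e-01] mm 188 deg 46.3
```

```bash

python3 -m crank '[{"dx":0.82,"dy":-0.94,"dz":0.12,"wx":0,"wy":0,"wz":-0.257},{"dx":0.82,"dy":-0.94,"dz":0.12,"wx":0,"wy":0,"wz":-0.257},{"dx":0.82,"dy":-0.94,"dz":0.12,"wx":0,"wy":0,"wz":-0.257},{"dx":0.82,"dy":-0.94,"dz":0.12,"wx":0,"wy":0,"wz":-0.257},{"dx":0.82,"dy":-0.94,"dz":0.12,"wx":0,"wy":0,"wz":-0.257},{"dx":0.82,"dy":-0.94,"dz":0.12,"wx":0,"wy":0,"wz":-0.257},{"dx":0.82,"dy":-0.94,"dz":0.12,"wx":0,"wy":0,"wz":-0.257}]' 0 >/dev/null
python3 - <<'E'
from h import *
st();to([.5453,.2885,.2],71.2); shot('wrist','w1.png')
c,s=np.cos(np.radians(-18.8)),np.sin(np.radians(-18.8))
for z,h in((.045,.0335),(.045,.027)):
  print(np.round(wproj([[.5453+c*a-s*b,.2885+s*a+c*b,z] for a,b in ((h,h),(h,-h),(-h,-h),(-h,h))]),0).tolist())
E
```

```text
t 2.45 p [0.5453 0.286  0.2001] yaw 71.2 tilt [-0.0007 -0.0004] F [ 0.2 -0.7  0.5] M [-0.   -0.09 -0.05] gap 0.0927 q6 0.77
shift [ 0.016  -0.0052  0.001 ] turn [-0.0002  0.0002 -0.    ] mm 3 deg 0.0
[[343.0, 154.0], [342.0, 216.0], [281.0, 216.0], [279.0, 154.0]]
[[337.0, 160.0], [336.0, 210.0], [286.0, 210.0], [285.0, 160.0]]
```

View pics/w1.png

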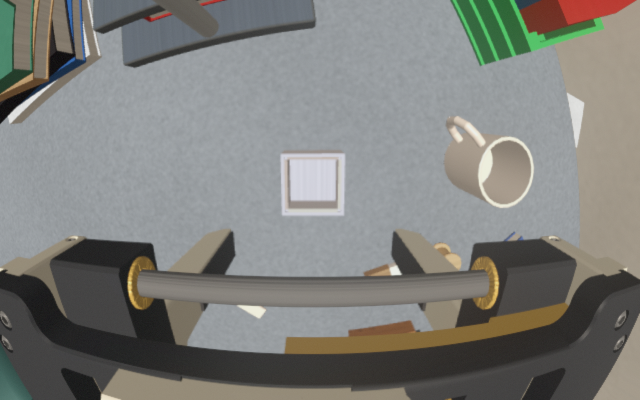

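```bash

python3 -m crank '[{"dx":0.016,"dy":0.003,"dz":0.3,"wx":0,"wy":0,"wz":0},{"dx":0.016,"dy":0.003,"dz":0.6,"wx":0,"wy":0,"wz":0},{"dx":0.016,"dy":0.003,"dz":0.85,"wx":0,"wy":0,"wz":0},{"dx":0.016,"dy":0.003,"dz":0.95,"wx":0,"wy":0,"wz":0},{"dx":0.016,"dy":0.003,"dz":0.95,"wx":0,"wy":0,"wz":0}]' 0 >/dev/null
python3 - <<'E'
from h import *
st();to([.5453,.2885,.0225],71.2); shot('wrist','w2.png')
E
```

```text
t 3.0 p [0.5459 0.2873 0.0566] yaw 71.03 tilt [-0.0027 -0.0013] F [ 0.4 -0.1  0.8] M [-0.01 -0.07 -0.06] gap 0.0928 q6 0.77
shift [ 0.007  -0.0059  0.2272] turn [-0.0007  0.0007 -0.001 ] mm 34 deg 0.2
```

View pics/w2.png

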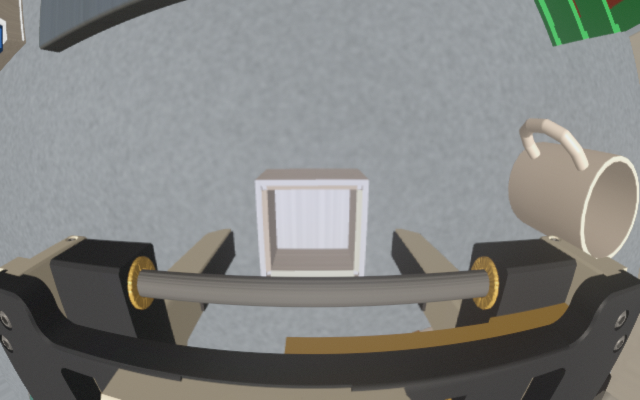

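```bash

python3 -m crank '[{"dx":0.007,"dy":0,"dz":0.15,"wx":0,"wy":0,"wz":0},{"dx":0.007,"dy":0,"dz":0.227,"wx":0,"wy":0,"wz":0},{"dx":0.007,"dy":0,"dz":0.227,"wx":0,"wy":0,"wz":0}]' 0 >/dev/null
python3 -c "
from h import *
st()"
python3 -m crank '[{"dx":0,"dy":0,"dz":0,"wx":0,"wy":0,"wz":0},{"dx":0,"dy":0,"dz":0,"wx":0,"wy":0,"wz":0},{"dx":0,"dy":0,"dz":0,"wx":0,"wy":0,"wz":0},{"dx":0,"dy":0,"dz":0,"wx":0,"wy":0,"wz":0},{"dx":0,"dy":0,"dz":0,"wx":0,"wy":0,"wz":0},{"dx":0,"dy":0,"dz":0,"wx":0,"wy":0,"wz":0}]' 1 25
python3 -c "
from h import *
st()"
```

```text
t 3.35 p [0.5469 0.2887 0.0241] yaw 71.09 tilt [-0.0005 -0.0003] F [ 0.2 -0.9 -0.1] M [-0.02 -0.05  0.05] gap 0.093 q6 0.77
clock: 3.95
tcp_pos: [0.5472, 0.289, 0.0248]
tcp_rot: [[0.324, 0.946, 0.001], [0.946, -0.324, 0.0], [0.001, 0.0, -1.0]]
contact_force: [-1.6, -0.0, 5.4]
finger_gap: 0.067
t 3.95 p [0.5472 0.289  0.0248] yaw 71.12 tilt [0.0006 0.0004] F [-1.6 -0.   5.4] M [-0.09  0.34  0.03] gap 0.067 q6 0.77
```

```bash

python3 -m crank '[{"dx":0,"dy":0,"dz":-0.15,"wx":0,"wy":0,"wz":0},{"dx":0,"dy":0,"dz":-0.4,"wx":0,"wy":0,"wz":0},{"dx":0,"dy":0,"dz":-0.6,"wx":0,"wy":0,"wz":0},{"dx":0,"dy":0,"dz":-0.6,"wx":0,"wy":0,"wz":0}]'  >/dev/null
python3 - <<'E'
from h import *
st();to([.5587,.0047,.115],79.24); shot('wrist','w3.png')
E
```

```text
t 4.35 p [0.5485 0.2896 0.1188] yaw 71.12 tilt [0.0055 0.0026] F [ 0.3  0.3 -1.5] M [-0.05 -0.05 -0.  ] gap 0.067 q6 0.77
shift [-1.775   0.679   0.0205] turn [ 0.0015 -0.0013 -0.0451] mm 285 deg 8.1
```

View pics/w3.png

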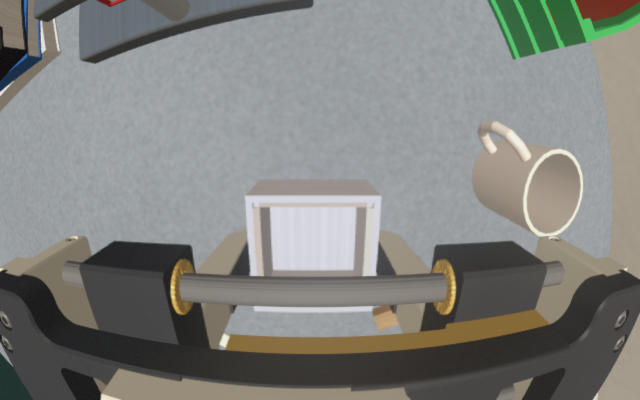

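```bash
python3 - <<'E'
from h import *
s=readout.sense()
for v in (195,197,308,310):
    p=wray(313,v,s['tcp_pos'][2]+.0202); print(v,np.round((p-s['tcp_pos'])@s['tcp_rot']*1e3,1))
im=cv2.imread('pics/w3.png'); cv2.imwrite('pics/w3z.png',cv2.resize(im[170:330,230:400],None,fx=4,fy=4,interpolation=cv2.INTER_CUBIC)[:600])
E
```

```text
195 [ 33.4   1.  -20.1]
197 [ 32.4   1.  -20.1]
308 [-31.4   1.  -20.3]
310 [-32.8   1.  -20.3]
```

View pics/w3z.png

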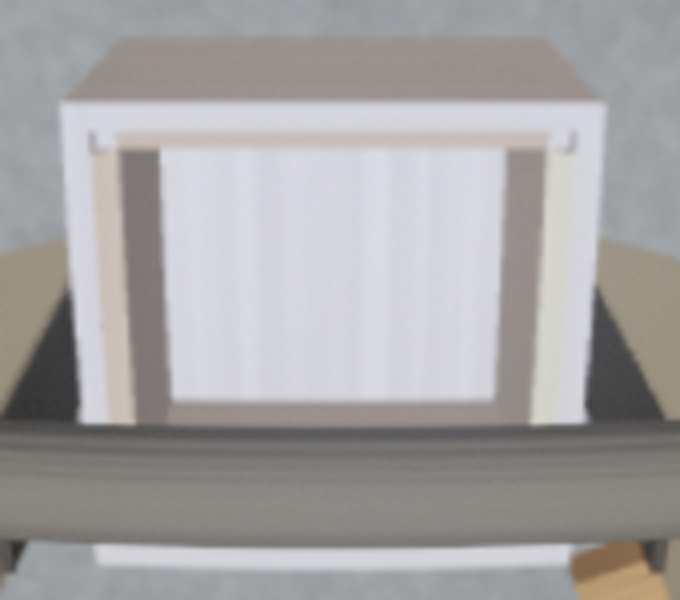

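```bash

python3 -m crank '[{"dx":-0.3,"dy":0.12,"dz":0,"wx":0,"wy":0,"wz":0},{"dx":-0.6,"dy":0.24,"dz":0,"wx":0,"wy":0,"wz":0},{"dx":-0.95,"dy":0.35,"dz":0,"wx":0,"wy":0,"wz":0},{"dx":-0.95,"dy":0.35,"dz":0,"wx":0,"wy":0,"wz":0}]'  >/dev/null
python3 - <<'E'
from h import *
st();to([.5587,.0047,.115],79.24)
E
```

```text
t 4.8 p [0.5497 0.1328 0.1124] yaw 70.93 tilt [-0.002  -0.0014] F [-0.3  0.8 -1.7] M [-0.   -0.03  0.03] gap 0.0667 q6 0.53
shift [-0.7876  0.3355 -0.016 ] turn [-0.0005  0.0006 -0.0462] mm 128 deg 8.3
```

```bash

python3 -m crank '[{"dx":-0.3,"dy":0.12,"dz":0,"wx":0,"wy":0,"wz":-0.02},{"dx":-0.6,"dy":0.25,"dz":0,"wx":0,"wy":0,"wz":-0.046},{"dx":-0.785,"dy":0.335,"dz":-0.016,"wx":0,"wy":0,"wz":-0.046},{"dx":-0.785,"dy":0.335,"dz":-0.016,"wx":0,"wy":0,"wz":-0.046},{"dx":-0.785,"dy":0.335,"dz":-0.016,"wx":0,"wy":0,"wz":-0.046}]'  >/dev/null
python3 - <<'E'
from h import *
st();to([.5587,.0047,.115],79.24); shot('wrist','w4.png'); shot('wrist','w4z.png',(210,150,200,150),4); shot('scene','s4.png',(290,150,100,100),6);shot('top','t4.png',(270,160,100,100),6)
c,s=np.cos(np.radians(-10.76)),np.sin(np.radians(-10.76))
for z,h in((.028,.0475),(.028,.0355)):
  print(np.round(wproj([[.5587+c*a-s*b,.0047+s*a+c*b,z] for a,b in ((h,h),(h,-h),(-h,-h),(-h,h))]),1).tolist())
E
```

```text
t 5.3 p [0.5596 0.0092 0.1153] yaw 79.31 tilt [-0.0016  0.0004] F [-0.1 -0.1 -2.1] M [-0.03 -0.05 -0.04] gap 0.0668 q6 0.16
shift [-0.0307 -0.0003  0.002 ] turn [-0.0005 -0.      0.0004] mm 5 deg 0.1
[[369.3, 155.9], [363.8, 260.7], [259.8, 260.1], [255.2, 155.4]]
[[354.7, 169.9], [351.5, 248.8], [272.2, 248.4], [269.7, 169.5]]
```

View pics/w4z.png

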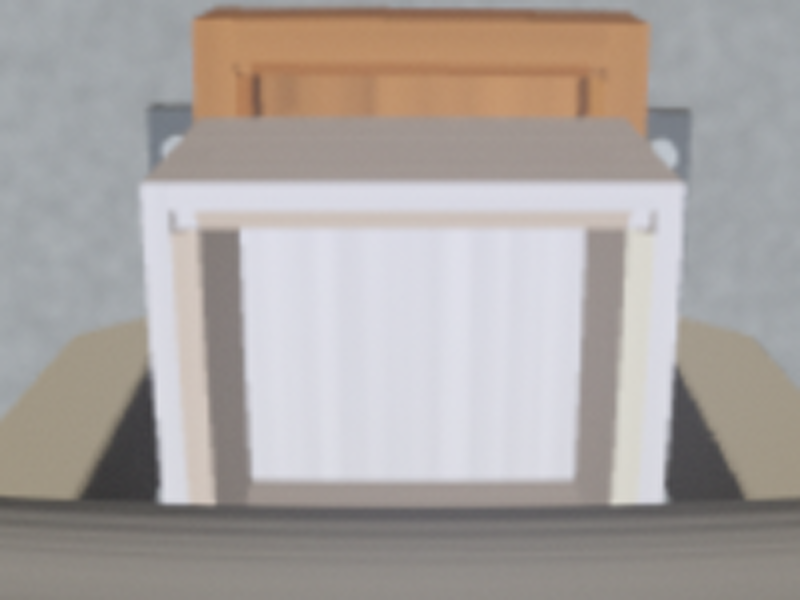

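View pics/s4.png

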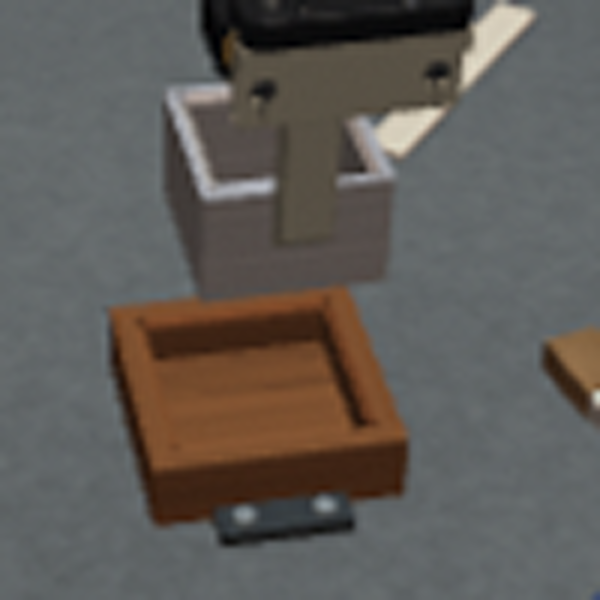

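```bash
python3 - <<'E'
from h import *
s=readout.sense(); f=lambda u,v,z:np.round((wray(u,v,z,s)-s['tcp_pos'])@s['tcp_rot']*1e3,1)
print('well',f(258.8,154.3,.028),f(372,154.3,.028), 'inner', f(210+255/4,150+70/4,.025),f(210+582/4,150+70/4,.025))
zt=s['tcp_pos'][2]+.0202
print('sleeve',f(245.5,196,zt),f(381.25,196,zt)); print(f(313,150+118/4,zt-.045))
E
```

```text
well [ 42.7 -44.2  88.1] [42.9 50.  88. ] inner [ 31.  -32.2  91.1] [31.1 36.8 91. ]
sleeve [ 32.8 -32.4 -20.2] [ 32.9  34.6 -20.2]
[32.7  0.9 24.8]
```

```bash

python3 -m crank '[{"dx":-0.028,"dy":0.007,"dz":0.2,"wx":0,"wy":0,"wz":0},{"dx":-0.028,"dy":0.007,"dz":0.38,"wx":0,"wy":0,"wz":0},{"dx":-0.028,"dy":0.007,"dz":0.38,"wx":0,"wy":0,"wz":0},{"dx":-0.028,"dy":0.007,"dz":0.38,"wx":0,"wy":0,"wz":0}]'  >/dev/null
python3 - <<'E'
from h import *
st();to([.5587,.0047,.0325],79.24); shot('wrist','w5z.png',(210,150,200,150),4); shot('scene','s5.png',(290,160,80,80),7)
s=readout.sense(); f=lambda u,v,z:np.round((wray(u,v,z,s)-s['tcp_pos'])@s['tcp_rot']*1e3,1)
E
```

```text
t 5.9 p [0.5602 0.0056 0.06  ] yaw 79.44 tilt [-0.0006  0.0001] F [-0.2 -0.7 -1.9] M [-0.05 -0.1  -0.02] gap 0.0673 q6 0.15
shift [-0.0077 -0.0084  0.183 ] turn [-0.0002  0.      0.0011] mm 28 deg 0.2
```

View pics/w5z.png

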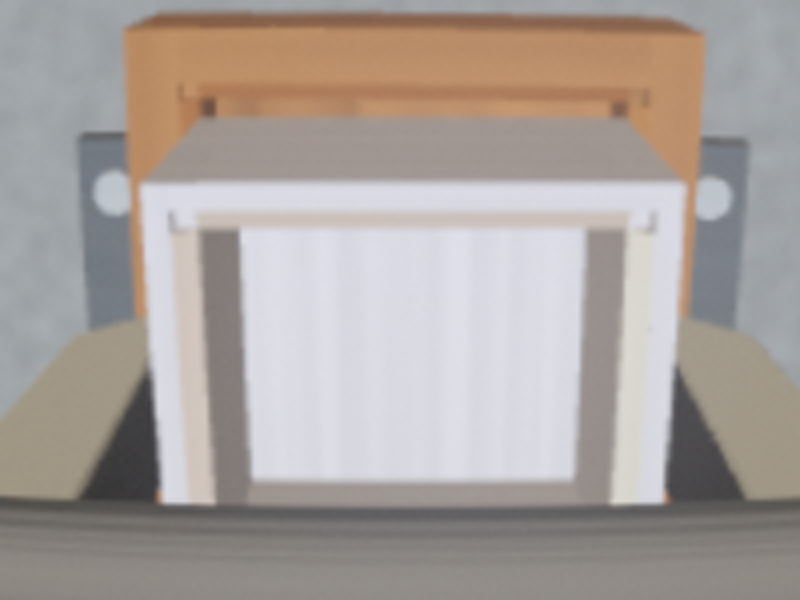

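View pics/s5.png

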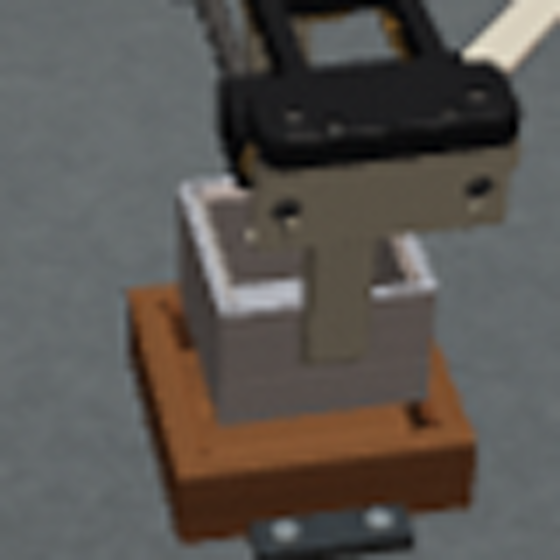

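```bash
python3 - <<'E'
from h import *
s=readout.sense(); f=lambda u,v,z:np.round((wray(u,v,z,s)-s['tcp_pos'])@s['tcp_rot']*1e3,1)
print('well',f(210+126/4,150+29/4,.028),f(210+703/4,150+34/4,.028),'in',f(210+181/4,150+90/4,.028),f(210+648/4,150+92/4,.028))
zt=s['tcp_pos'][2]-.0248
print('sleeve bot',f(210+202/4,150+119/4,zt),f(210+630/4,150+119/4,zt))
E
```

```text
well [ 46.4 -46.2  33.1] [45.6 48.9 33.3] in [ 36.1 -37.2  33.1] [35.8 39.9 33.3]
sleeve bot [ 32.7 -32.4  24.7] [32.8 35.5 24.9]
```

```bash

python3 -m crank '[{"dx":-0.008,"dy":-0.001,"dz":0,"wx":0,"wy":0,"wz":0},{"dx":-0.008,"dy":-0.001,"dz":0.06,"wx":0,"wy":0,"wz":0},{"dx":-0.008,"dy":-0.001,"dz":0.12,"wx":0,"wy":0,"wz":0},{"dx":-0.008,"dy":-0.001,"dz":0.172,"wx":0,"wy":0,"wz":0},{"dx":-0.008,"dy":-0.001,"dz":0.172,"wx":0,"wy":0,"wz":0}]' 
python3 - <<'E'
from h import *
st();to([.5587,.0047,.0325],79.24)
E
```

```text
clock: 6.5
tcp_pos: [0.5595, 0.0039, 0.0325]
tcp_rot: [[0.184, 0.983, -0.001], [0.983, -0.184, 0.0], [-0.0, -0.001, -1.0]]
contact_force: [-0.3, 0.9, -1.8]
finger_gap: 0.0669
t 6.5 p [0.5595 0.0039 0.0325] yaw 79.39 tilt [-0.0011  0.0001] F [-0.3  0.9 -1.8] M [-0.03 -0.03 -0.02] gap 0.0669 q6 0.15
shift [ 0.0046 -0.0061 -0.    ] turn [-0.0004  0.      0.0008] mm 1 deg 0.2
```

```bash

python3 -m crank '[{"dx":0,"dy":0,"dz":0,"wx":0,"wy":0,"wz":0},{"dx":0,"dy":0,"dz":0,"wx":0,"wy":0,"wz":0},{"dx":0,"dy":0,"dz":0,"wx":0,"wy":0,"wz":0},{"dx":0,"dy":0,"dz":-0.2,"wx":0,"wy":0,"wz":0},{"dx":0,"dy":0,"dz":-0.5,"wx":0,"wy":0,"wz":0},{"dx":0,"dy":0,"dz":-0.8,"wx":0,"wy":0,"wz":0},{"dx":0,"dy":0,"dz":-1,"wx":0,"wy":0,"wz":0},{"dx":0,"dy":0,"dz":-1,"wx":0,"wy":0,"wz":0}]' 0
python3 - <<'E'
from h import *
st(); shot('wrist','w6z.png',(210,120,200,150),4); shot('scene','s6.png',(290,160,80,80),7)
to([.5445,-.2371,.2],124.5)
E
```

```text
clock: 7.3
tcp_pos: [0.5614, 0.0038, 0.1889]
tcp_rot: [[0.184, 0.983, 0.007], [0.983, -0.184, -0.0], [0.001, 0.007, -1.0]]
contact_force: [0.2, -0.7, -0.3]
finger_gap: 0.0927
t 7.3 p [0.5614 0.0038 0.1889] yaw 79.4 tilt [ 0.007  -0.0002] F [ 0.2 -0.7 -0.3] M [-0.02 -0.06 -0.05] gap 0.0927 q6 0.15
shift [-1.598   0.1943 -0.1064] turn [ 4.000e-04  1.000e-04 -2.506e-01] mm 242 deg 45.1
```

View pics/w6z.png

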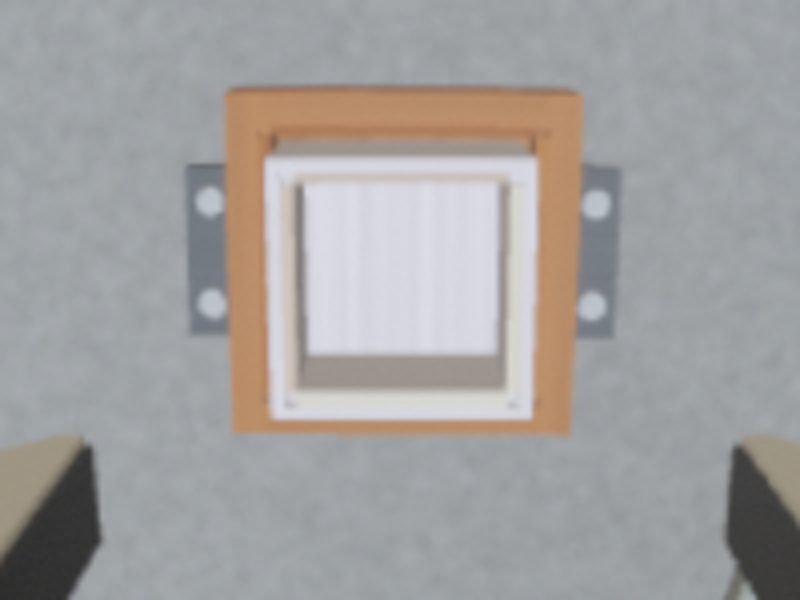

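View pics/s6.png

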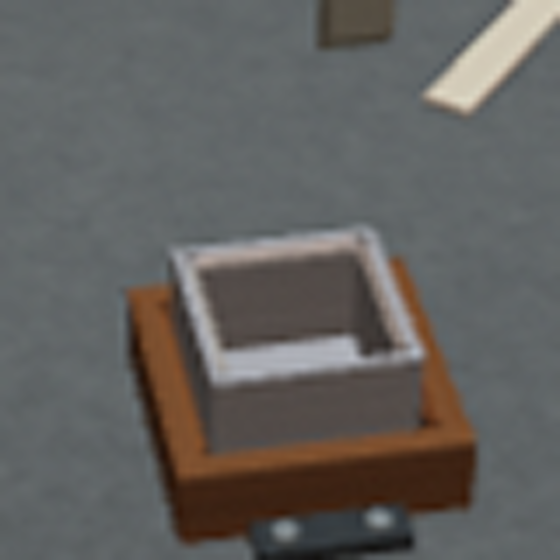

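```bash

python3 -m crank '[{"dx":-0.3,"dy":0.03,"dz":-0.1,"wx":0,"wy":0,"wz":0},{"dx":-0.6,"dy":0.06,"dz":-0.1,"wx":0,"wy":0,"wz":0},{"dx":-0.8,"dy":0.09,"dz":-0.1,"wx":0,"wy":0,"wz":0},{"dx":-0.8,"dy":0.09,"dz":-0.1,"wx":0,"wy":0,"wz":0}]' 0 >/dev/null
python3 - <<'E'
from h import *
st()
to([.5445,-.2371,.2],124.5)
E
```

```text
t 7.8 p [ 0.5502 -0.1194  0.1969] yaw 79.22 tilt [-0.0023 -0.0001] F [0.7 0.3 0.1] M [-0.03 -0.08  0.01] gap 0.0925 q6 -0.07
shift [-0.7778  0.1092 -0.0205] turn [-7.000e-04 -1.000e-04 -2.516e-01] mm 118 deg 45.3
```

```bash

python3 -m crank '[{"dx":-0.3,"dy":0.03,"dz":-0.02,"wx":0,"wy":0,"wz":-0.2515},{"dx":-0.6,"dy":0.07,"dz":-0.02,"wx":0,"wy":0,"wz":-0.2515},{"dx":-0.785,"dy":0.11,"dz":-0.02,"wx":0,"wy":0,"wz":-0.2515},{"dx":-0.785,"dy":0.11,"dz":-0.02,"wx":0,"wy":0,"wz":-0.2515},{"dx":-0.785,"dy":0.11,"dz":-0.02,"wx":0,"wy":0,"wz":-0.2515},{"dx":-0.785,"dy":0.11,"dz":-0.02,"wx":0,"wy":0,"wz":-0.2515},{"dx":-0.785,"dy":0.11,"dz":-0.02,"wx":0,"wy":0,"wz":-0.2515}]' 0.2 >/dev/null
python3 - <<'E'
from h import *
st()
to([.5445,-.2371,.2],124.5); shot('wrist','w7.png'); shot('wrist','w7z.png',(230,100,200,150),4)
x=np.array([.5445,-.2371]);c,s=np.cos(np.radians(-55.49)),np.sin(np.radians(-55.49))
h=.025
for z in (0,.078): print(np.round(wproj([[x[0]+c*a-s*b,x[1]+s*a+c*b,z] for a,b in ((h,h),(h,-h),(-h,-h),(-h,h))]),1).tolist())
print(wproj([[*x,.098]]))
E
```

```text
t 8.5 p [ 0.5454 -0.2347  0.2003] yaw 124.72 tilt [-0.0016  0.001 ] F [ 0.7 -0.1 -0. ] M [ 0.02 -0.09  0.03] gap 0.0745 q6 -1.06
shift [-0.0098 -0.0143  0.0018] turn [-0.0003 -0.0006  0.0012] mm 3 deg 0.2
[[331.3, 201.2], [290.5, 201.1], [289.9, 160.5], [331.8, 160.6]]
[[335.7, 220.8], [284.9, 220.6], [283.9, 170.2], [336.7, 170.3]]
[[310.09962045 201.04298378]]
```

View pics/w7.png

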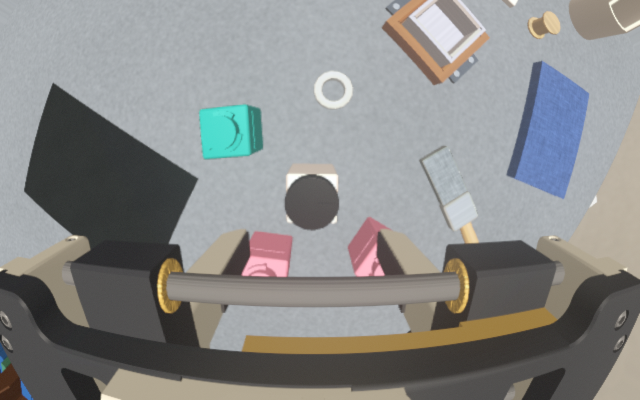

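View pics/w7z.png

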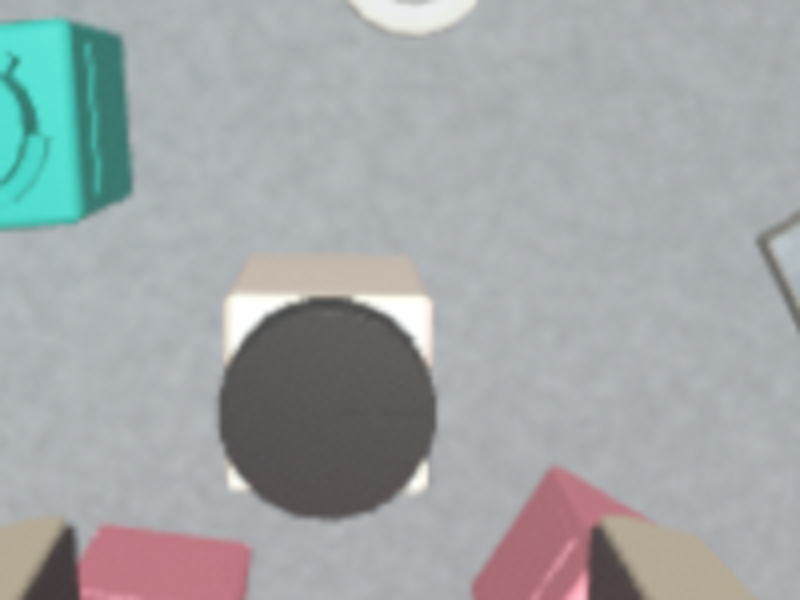

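```bash
python3 - <<'E'
from h import *
s=readout.sense(); f=lambda u,v,z:np.round((wray(u,v,z,s)-s['tcp_pos'])@s['tcp_rot']*1e3,1)
for a in ((225,296,.078),(432,296,.078),(229,490,.078),(428,490,.078),(328,408,.098),(328,255,0),(328,297,.098),(328,519,.098)): print(f(230+a[0]/4,100+a[1]/4,a[2]))
# pink
print('pink',f(230+245/4,100+550/4,.078),f(230+478/4,100+585/4,.0),f(230+555/4,100+470/4,.078))
E
```

```text
[ 19.9 -24.8 122.8]
[ 19.9  24.2 122.8]
[-28.4 -24.8 122.7]
[-28.3  24.2 122.7]
[ -2.4  -0.4 102.8]
[ 19.5  -0.7 200.8]
[ 22.9  -0.4 102.8]
[-28.8  -0.4 102.7]
pink [-44.2 -21.2 122.7] [-86.3  47.6 200.6] [-23.3  55.7 122.7]
```

```bash

python3 -m crank '[{"dx":-0.022,"dy":-0.007,"dz":0.1,"wx":0,"wy":0,"wz":0.001},{"dx":-0.022,"dy":-0.007,"dz":0.3,"wx":0,"wy":0,"wz":0.001},{"dx":-0.022,"dy":-0.007,"dz":0.5,"wx":0,"wy":0,"wz":0.001},{"dx":-0.022,"dy":-0.007,"dz":0.6,"wx":0,"wy":0,"wz":0.001},{"dx":-0.022,"dy":-0.007,"dz":0.6,"wx":0,"wy":0,"wz":0.001}]' 0.27 >/dev/null
python3 - <<'E'
from h import *
st()
to([.5445,-.2371,.045],124.5); shot('wrist','w8z.png',(210,100,200,150),4)
E
```

```text
t 9.1 p [ 0.5456 -0.2382  0.1089] yaw 124.45 tilt [-0.0036  0.0017] F [-0.4 -0.4  0.9] M [ 0.01 -0.13 -0.04] gap 0.0681 q6 -1.06
shift [ 0.0085 -0.001   0.426 ] turn [-0.0006 -0.0011 -0.0003] mm 64 deg 0.2
```

View pics/w8z.png

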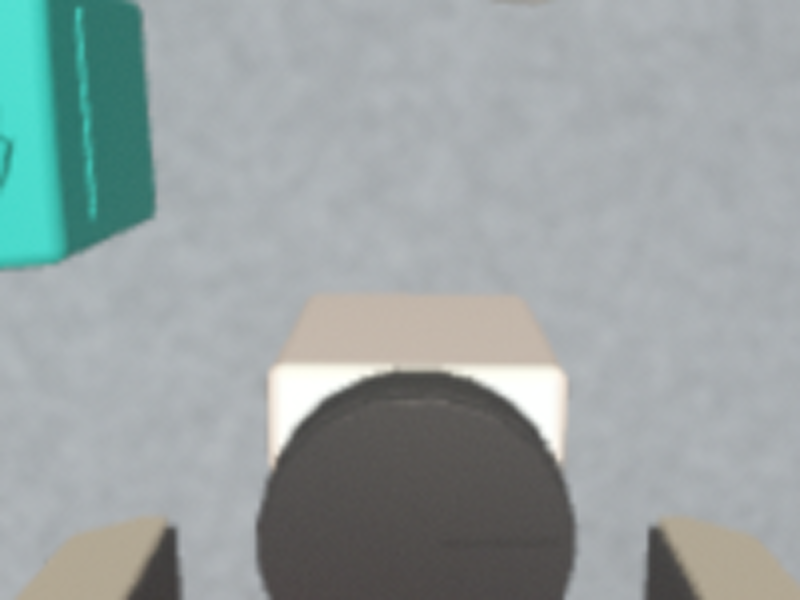

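```bash
python3 - <<'E'
from h import *
s=readout.sense(); f=lambda u,v,z:np.round((wray(u,v,z,s)-s['tcp_pos'])@s['tcp_rot']*1e3,1)
for a in ((268,364,.078),(567,364,.078),(415,295,0)): print(f(210+a[0]/4,100+a[1]/4,a[2]))
E
python3 -m crank '[{"dx":0,"dy":0,"dz":0.2,"wx":0,"wy":0,"wz":0},{"dx":0,"dy":0,"dz":0.35,"wx":0,"wy":0,"wz":0},{"dx":0,"dy":0,"dz":0.426,"wx":0,"wy":0,"wz":0},{"dx":0,"dy":0,"dz":0.426,"wx":0,"wy":0,"wz":0}]' 0.27
python3 -m crank '[{"dx":0,"dy":0,"dz":0,"wx":0,"wy":0,"wz":0},{"dx":0,"dy":0,"dz":0,"wx":0,"wy":0,"wz":0},{"dx":0,"dy":0,"dz":0,"wx":0,"wy":0,"wz":0},{"dx":0,"dy":0,"dz":0,"wx":0,"wy":0,"wz":0},{"dx":0,"dy":0,"dz":0,"wx":0,"wy":0,"wz":0},{"dx":0,"dy":0,"dz":0,"wx":0,"wy":0,"wz":0}]' 1 35

```

```text
[ 23.1 -23.4  33. ]
[23.2 26.2 33. ]
[ 22.    1.2 111. ]
clock: 9.55
tcp_pos: [0.5465, -0.2386, 0.0475]
tcp_rot: [[-0.566, 0.824, -0.001], [0.824, 0.566, 0.0], [0.001, -0.0, -1.0]]
contact_force: [1.0, -0.0, 0.1]
finger_gap: 0.0679
clock: 10.15
tcp_pos: [0.5472, -0.2389, 0.0491]
tcp_rot: [[-0.566, 0.824, 0.002], [0.824, 0.566, -0.001], [-0.002, 0.001, -1.0]]
contact_force: [-1.4, -0.6, 7.2]
finger_gap: 0.0498
```

```bash

python3 -m crank '[{"dx":0,"dy":0,"dz":-0.1,"wx":0,"wy":0,"wz":0},{"dx":0,"dy":0,"dz":-0.3,"wx":0,"wy":0,"wz":0},{"dx":0,"dy":0,"dz":-0.6,"wx":0,"wy":0,"wz":0},{"dx":0,"dy":0,"dz":-0.8,"wx":0,"wy":0,"wz":0},{"dx":0,"dy":0,"dz":-0.8,"wx":0,"wy":0,"wz":0}]'  >/dev/null
python3 - <<'E'
from h import *
st()
to([.5594,.0033,.165],79.24); shot('wrist','w9z.png',(210,100,200,150),4)
E
```

```text
t 10.65 p [ 0.5479 -0.2393  0.1738] yaw 124.48 tilt [ 0.0064 -0.0031] F [ 0.3 -0.4 -3.1] M [-0.03 -0.13  0.01] gap 0.0498 q6 -1.06
shift [1.2903 0.9786 0.0543] turn [0.0018 0.0014 0.2513] mm 243 deg 45.2
```

View pics/w9z.png

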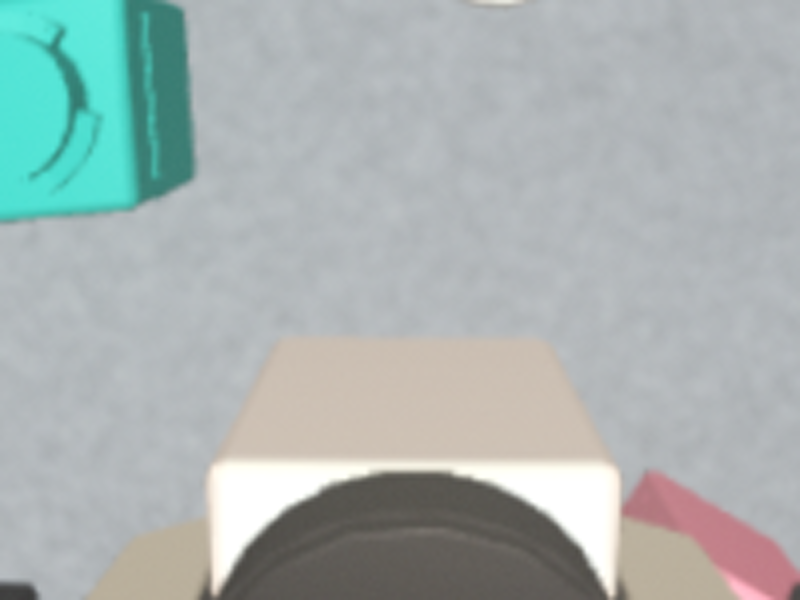

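```bash
python3 - <<'E'
from h import *
s=readout.sense(); f=lambda u,v,z:np.round((wray(u,v,z,s)-s['tcp_pos'])@s['tcp_rot']*1e3,1)
z=s['tcp_pos'][2]
for a in ((209,463,z+.029),(615,463,z+.029),(283,339,z-.049),(545,339,z-.049)): print(f(210+a[0]/4,100+a[1]/4,a[2]))
E
python3 -m crank '[{"dx":0.2,"dy":0.16,"dz":0,"wx":0,"wy":0,"wz":0},{"dx":0.45,"dy":0.34,"dz":0,"wx":0,"wy":0,"wz":0},{"dx":0.7,"dy":0.53,"dz":0.02,"wx":0,"wy":0,"wz":0},{"dx":0.8,"dy":0.61,"dz":0.03,"wx":0,"wy":0,"wz":0},{"dx":0.8,"dy":0.61,"dz":0.03,"wx":0,"wy":0,"wz":0}]' >/dev/null
python3 - <<'E'
from h import *
st()
to([.5594,.0033,.165],79.3)
E
```

```text
[ 25.  -23.3 -29.1]
[ 25.   24.3 -29. ]
[ 24.2 -22.5  48.9]
[24.2 24.2 49. ]
t 11.2 p [ 0.5534 -0.0855  0.1618] yaw 124.65 tilt [-0.0023  0.0009] F [ 0.3 -0.5 -3.8] M [-0.04 -0.09  0.04] gap 0.05 q6 -0.8
shift [ 0.4642  0.3692 -0.0212] turn [-0.0007 -0.0004  0.2519] mm 89 deg 45.3
```

```bash

python3 -m crank '[{"dx":0.12,"dy":0.1,"dz":0,"wx":0,"wy":0,"wz":0.252},{"dx":0.25,"dy":0.2,"dz":0,"wx":0,"wy":0,"wz":0.252},{"dx":0.4,"dy":0.32,"dz":0,"wx":0,"wy":0,"wz":0.252},{"dx":0.464,"dy":0.369,"dz":0,"wx":0,"wy":0,"wz":0.252},{"dx":0.464,"dy":0.369,"dz":0,"wx":0,"wy":0,"wz":0.252},{"dx":0.464,"dy":0.369,"dz":0,"wx":0,"wy":0,"wz":0.252},{"dx":0.464,"dy":0.369,"dz":0,"wx":0,"wy":0,"wz":0.252}]' >/dev/null
python3 - <<'E'
from h import *
st()
to([.5594,.0033,.165],79.3); shot('wrist','w10z.png',(210,100,200,150),4); shot('scene','s10.png',(270,110,110,130),4.5)
E
```

```text
t 11.9 p [5.599e-01 1.000e-04 1.623e-01] yaw 79.07 tilt [-0.0017 -0.0001] F [ 0.   0.1 -3.2] M [-0.02  0.01 -0.02] gap 0.05 q6 0.15
shift [ 0.0202 -0.0075 -0.0181] turn [-0.0005  0.0001 -0.0013] mm 4 deg 0.2
```

View pics/w10z.png

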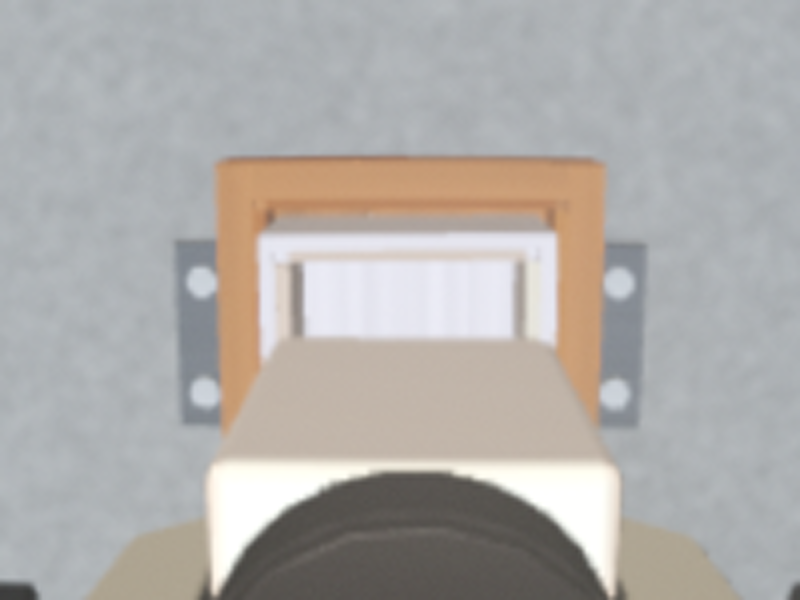

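View pics/s10.png

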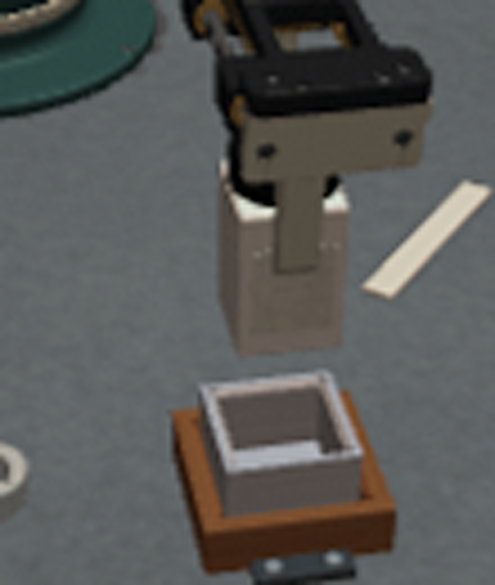

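```bash
python3 - <<'E'
from h import *
s=readout.sense(); f=lambda u,v,z:np.round((wray(u,v,z,s)-s['tcp_pos'])@s['tcp_rot']*1e3,1)
z=s['tcp_pos'][2]
for a in ((260,231,.053),(557,231,.053),(283,339,z-.049),(547,339,z-.049)): print(f(210+a[0]/4,100+a[1]/4,a[2]))
E
```

```text
[ 37.3 -33.3 109.6]
[ 37.3  33.5 109.6]
[ 24.6 -22.1  49. ]
[24.6 25.  49. ]
```

```bash

python3 -m crank '[{"dx":0.025,"dy":-0.008,"dz":0.1,"wx":0,"wy":0,"wz":-0.001},{"dx":0.025,"dy":-0.008,"dz":0.25,"wx":0,"wy":0,"wz":-0.001},{"dx":0.025,"dy":-0.008,"dz":0.365,"wx":0,"wy":0,"wz":-0.001},{"dx":0.025,"dy":-0.008,"dz":0.365,"wx":0,"wy":0,"wz":-0.001},{"dx":0.025,"dy":-0.008,"dz":0.365,"wx":0,"wy":0,"wz":-0.001}]' >/dev/null
python3 - <<'E'
from h import *
st()
shot('wrist','w11z.png',(210,100,200,150),4); shot('scene','s11.png',(290,110,90,120),5)
E
```

```text
t 12.5 p [0.5597 0.0047 0.1083] yaw 79.32 tilt [-0.0008  0.0001] F [-1.1  0.8 -2.9] M [-0.05 -0.05  0.01] gap 0.0493 q6 0.15
```

View pics/w11z.png

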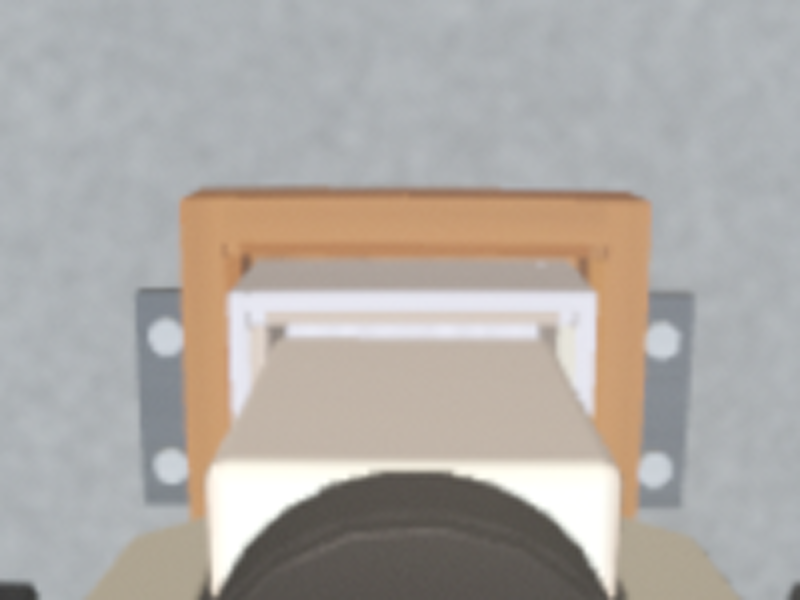

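View pics/s11.png

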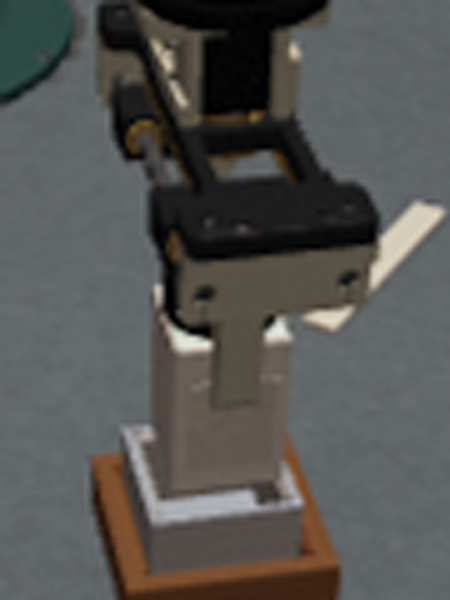

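```bash
python3 - <<'E'
from h import *
s=readout.sense(); f=lambda u,v,z:np.round((wray(u,v,z,s)-s['tcp_pos'])@s['tcp_rot']*1e3,1)
z=s['tcp_pos'][2]
for a in ((230,292,.053),(597,292,.053),(280,339,z-.049),(547,339,z-.049)): print(f(210+a[0]/4,100+a[1]/4,a[2]))
E
```

```text
[ 31.9 -32.5  56.4]
[32.  34.9 56.5]
[ 24.6 -22.6  49. ]
[24.6 25.  49. ]
```

```bash

python3 -m crank '[{"dx":-0.007,"dy":0,"dz":0.02,"wx":0,"wy":0,"wz":0},{"dx":-0.007,"dy":0,"dz":0.1,"wx":0,"wy":0,"wz":0},{"dx":-0.007,"dy":0,"dz":0.18,"wx":0,"wy":0,"wz":0},{"dx":-0.007,"dy":0,"dz":0.25,"wx":0,"wy":0,"wz":0},{"dx":-0.007,"dy":0,"dz":0.3,"wx":0,"wy":0,"wz":0},{"dx":-0.007,"dy":0,"dz":0.3,"wx":0,"wy":0,"wz":0}]' >/dev/null
python3 - <<'E'
from h import *
st()
E
```

```text
t 13.2 p [0.5593 0.0037 0.0625] yaw 79.31 tilt [-0.0013  0.0001] F [ 0.1 -0.6 -3.1] M [-0.07 -0.08 -0.02] gap 0.05 q6 0.15
```

```bash

python3 -m crank '[{"dx":0,"dy":0,"dz":0.003,"wx":0,"wy":0,"wz":0},{"dx":0,"dy":0,"dz":0.003,"wx":0,"wy":0,"wz":0},{"dx":0,"dy":0,"dz":0.003,"wx":0,"wy":0,"wz":0},{"dx":0,"dy":0,"dz":-0.1,"wx":0,"wy":0,"wz":0},{"dx":0,"dy":0,"dz":-0.35,"wx":0,"wy":0,"wz":0},{"dx":0,"dy":0,"dz":-0.6,"wx":0,"wy":0,"wz":0},{"dx":0,"dy":0,"dz":-0.7,"wx":0,"wy":0,"wz":0},{"dx":0,"dy":0,"dz":-0.7,"wx":0,"wy":0,"wz":0}]' 0.2 >/dev/null
python3 - <<'E'
from h import *
st()
shot('wrist','w12z.png',(210,100,200,150),4); shot('scene','s12.png',(290,130,90,110),5)
E
```

```text
t 14.0 p [0.5606 0.0036 0.1719] yaw 79.3 tilt [ 0.0046 -0.0002] F [ 0.4  0.8 -0.8] M [-0.   -0.1   0.02] gap 0.074 q6 0.15
```

View pics/w12z.png

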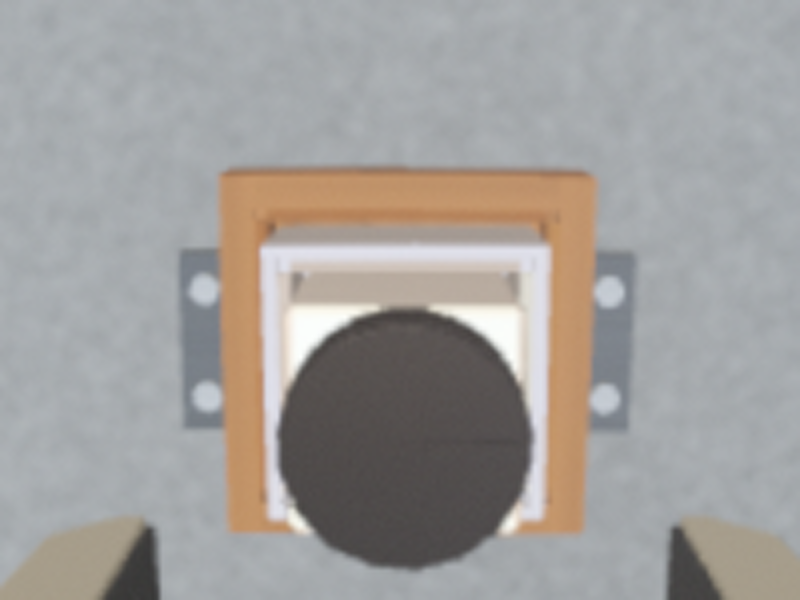

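View pics/s12.png

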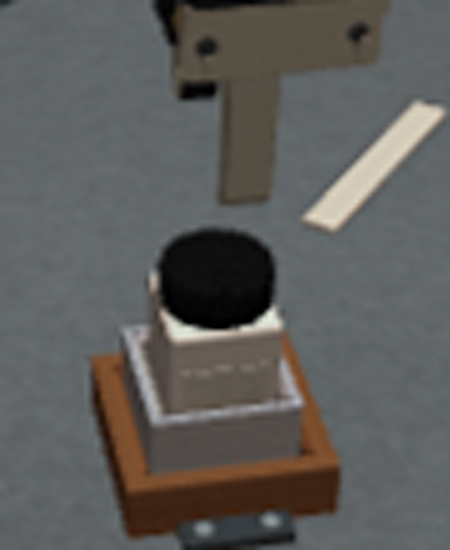

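```bash
python3 - <<'E'
from h import *
s=readout.sense(); f=lambda u,v,z:np.round((wray(u,v,z,s)-s['tcp_pos'])@s['tcp_rot']*1e3,1)
for a in ((405,569,.111),(405,318,.111),(405,307,.093),(278,440,.111),(532,440,.111),(290,306,.091),(522,306,.091),): print(f(210+a[0]/4,100+a[1]/4,a[2]))
to([.5593,.0037,.0945],79.3)
E
```

```text
[-22.5  -0.4  57.1]
[26.9 -0.4 57.1]
[25.8 -0.5 75.1]
[  3.5 -24.3  57.1]
[ 3.6 23.5 57.1]
[ 25.7 -23.5  77.1]
[25.7 22.9 77.1]
shift [ 3.000e-04 -7.000e-04  4.906e-01] turn [-0.0001  0.      0.    ] mm 74 deg 0.0
```

```bash

python3 -m crank '[{"dx":0.004,"dy":-0.004,"dz":0.15,"wx":0,"wy":0,"wz":0},{"dx":0.004,"dy":-0.004,"dz":0.3,"wx":0,"wy":0,"wz":0},{"dx":0.004,"dy":-0.004,"dz":0.43,"wx":0,"wy":0,"wz":0},{"dx":0.004,"dy":-0.004,"dz":0.5,"wx":0,"wy":0,"wz":0},{"dx":0.004,"dy":-0.004,"dz":0.5,"wx":0,"wy":0,"wz":0},{"dx":0.004,"dy":-0.004,"dz":0.5,"wx":0,"wy":0,"wz":0}]' 0.2 >/dev/null
python3 - <<'E'
from h import *
st()
shot('wrist','w13z.png',(210,150,200,150),4); shot('scene','s13.png',(290,130,90,110),5)
E
```

```text
t 14.7 p [0.5592 0.0043 0.0937] yaw 79.3 tilt [-0.0003  0.    ] F [-0.2 -0.1  0.6] M [-0.02 -0.05  0.01] gap 0.0742 q6 0.15
```

View pics/w13z.png

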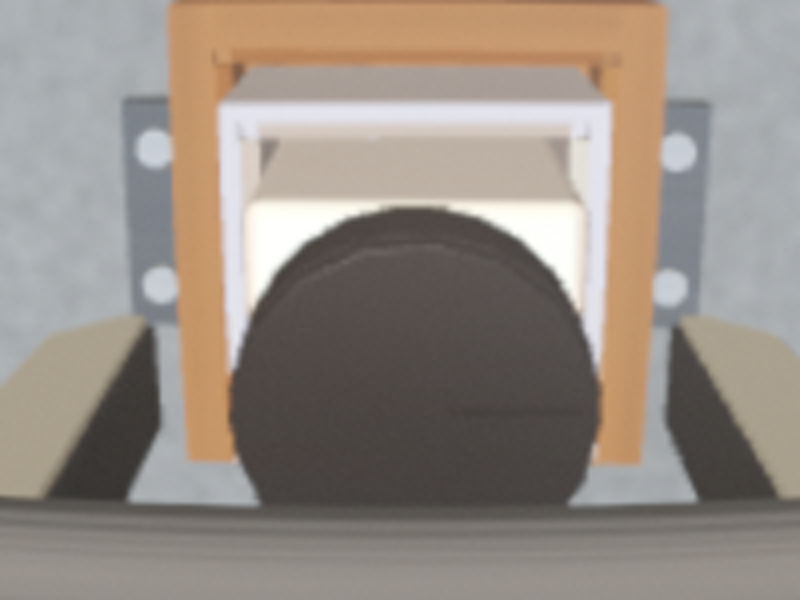

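View pics/s13.png

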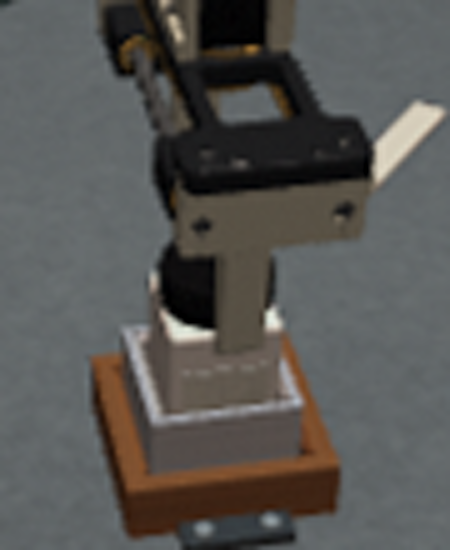

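```bash
python3 - <<'E'
from h import *
s=readout.sense(); f=lambda u,v,z:np.round((wray(u,v,z,s)-s['tcp_pos'])@s['tcp_rot']*1e3,1)
for a in ((520,412,.112),(415,246,.111),(415,207,.093),(231,405,.111),(600,405,.111),(247,202,.091),(585,202,.091)): print(f(210+a[0]/4,150+a[1]/4,a[2]))
E
```

```text
[  1.4  15.2 -17.5]
[ 23.9   1.3 -16.5]
[24.3  1.3  1.5]
[  1.8 -23.1 -16.5]
[  1.8  25.9 -16.4]
[ 24.5 -22.6   3.5]
[24.6 25.6  3.6]
```

```bash

python3 -m crank '[{"dx":-0.002,"dy":0,"dz":0.003,"wx":0,"wy":0,"wz":0},{"dx":-0.002,"dy":0,"dz":0.003,"wx":0,"wy":0,"wz":0},{"dx":-0.002,"dy":0,"dz":0.003,"wx":0,"wy":0,"wz":0},{"dx":-0.002,"dy":0,"dz":0.003,"wx":0,"wy":0,"wz":0},{"dx":-0.002,"dy":0,"dz":0.003,"wx":0,"wy":0,"wz":0},{"dx":-0.002,"dy":0,"dz":0.003,"wx":0,"wy":0,"wz":0}]' 1 60 >/dev/null
python3 - <<'E'
from h import *
st()
E
```

```text
t 15.4 p [0.5592 0.004  0.0933] yaw 79.31 tilt [ 0.0004 -0.0001] F [ 0.5 -0.8  2.4] M [-0.07 -0.19 -0.01] gap 0.0491 q6 0.15
```

```bash

python3 -m crank '[{"dx":0,"dy":0,"dz":0,"wx":0,"wy":0,"wz":-0.025},{"dx":0,"dy":0,"dz":0,"wx":0,"wy":0,"wz":-0.05},{"dx":0,"dy":0,"dz":0,"wx":0,"wy":0,"wz":-0.075},{"dx":0,"dy":0,"dz":0,"wx":0,"wy":0,"wz":-0.1},{"dx":0,"dy":0,"dz":0,"wx":0,"wy":0,"wz":-0.125},{"dx":0,"dy":0,"dz":0,"wx":0,"wy":0,"wz":-0.14},{"dx":0,"dy":0,"dz":0,"wx":0,"wy":0,"wz":-0.14}]'  >/dev/null
python3 - <<'E'
from h import *
st()
shot('wrist','w14z.png',(210,150,200,150),4); shot('top','t14.png',(280,165,80,80),7)
E
```

```text
t 16.1 p [0.5591 0.004  0.0933] yaw 104.55 tilt [ 0.0002 -0.    ] F [-0.4 -0.4  2.4] M [-0.06 -0.03 -0.01] gap 0.0491 q6 -0.29
```

View pics/w14z.png

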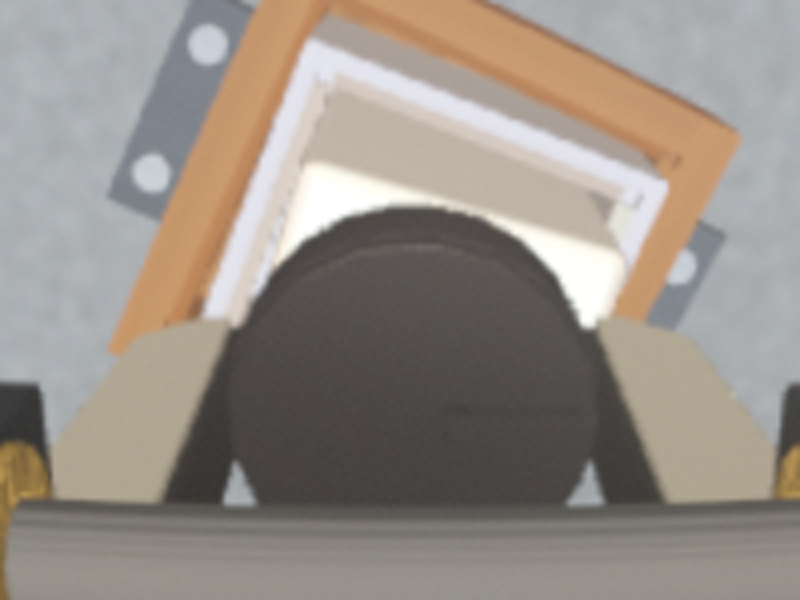

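```bash

python3 -m crank '[{"dx":0,"dy":0,"dz":0,"wx":0,"wy":0,"wz":-0.035},{"dx":0,"dy":0,"dz":0,"wx":0,"wy":0,"wz":-0.07},{"dx":0,"dy":0,"dz":0,"wx":0,"wy":0,"wz":-0.105},{"dx":0,"dy":0,"dz":0,"wx":0,"wy":0,"wz":-0.14},{"dx":0,"dy":0,"dz":0,"wx":0,"wy":0,"wz":-0.175},{"dx":0,"dy":0,"dz":0,"wx":0,"wy":0,"wz":-0.21},{"dx":0,"dy":0,"dz":0,"wx":0,"wy":0,"wz":-0.245},{"dx":0,"dy":0,"dz":0,"wx":0,"wy":0,"wz":-0.28}]'  
python3 - <<'E'
from h import *
st()
shot('wrist','w15z.png',(210,150,200,150),4)
E
```

```text
clock: 17.0
tcp_pos: [0.5593, 0.0041, 0.0933]
tcp_rot: [[-0.907, 0.421, 0.001], [0.421, 0.907, 0.0], [-0.001, 0.0, -1.0]]
contact_force: [1.5, -0.1, 1.6]
finger_gap: 0.0492
t 17.0 p [0.5593 0.0041 0.0933] yaw 155.08 tilt [0.0007 0.0001] F [ 1.5 -0.1  1.6] M [ 0.13 -0.43 -0.05] gap 0.0492 q6 -1.17
```

View pics/w15z.png

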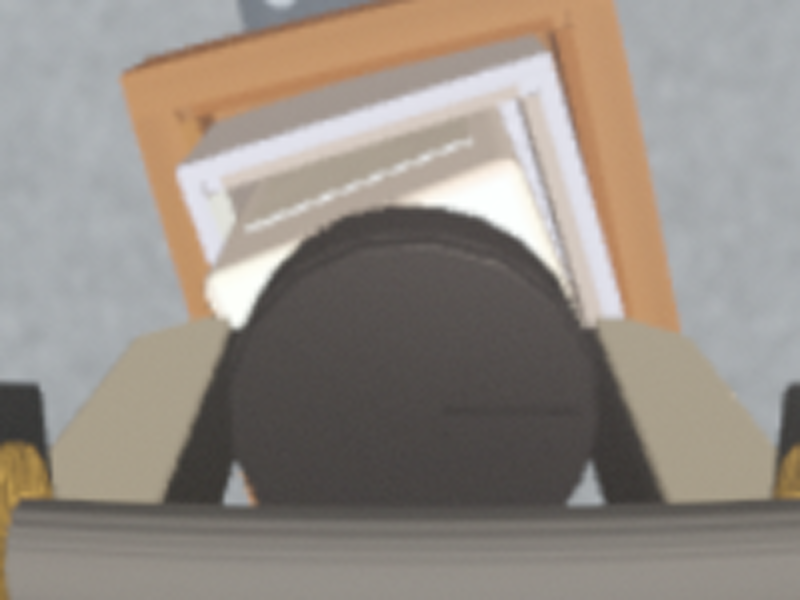

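```bash

python3 -m crank '[{"dx":0,"dy":0,"dz":-0.01,"wx":0,"wy":0,"wz":0},{"dx":0,"dy":0,"dz":-0.02,"wx":0,"wy":0,"wz":0},{"dx":0,"dy":0,"dz":-0.03,"wx":0,"wy":0,"wz":0}]' 
python3 - <<'E'
from h import *
st()
E
```

```text
clock: 17.35
tcp_pos: [0.5589, 0.0041, 0.0975]
tcp_rot: [[-0.905, 0.426, -0.0], [0.426, 0.905, 0.0], [0.0, -0.0, -1.0]]
contact_force: [0.7, 0.0, -1.6]
finger_gap: 0.049
t 17.35 p [0.5589 0.0041 0.0975] yaw 154.77 tilt [-0.0004  0.0001] F [ 0.7  0.  -1.6] M [ 0.07 -0.28 -0.02] gap 0.049 q6 -1.17
```

```bash

python3 -m crank '[{"dx":0,"dy":0,"dz":-0.02,"wx":0,"wy":0,"wz":0},{"dx":0,"dy":0,"dz":-0.04,"wx":0,"wy":0,"wz":0},{"dx":0,"dy":0,"dz":-0.065,"wx":0,"wy":0,"wz":0},{"dx":0,"dy":0,"dz":-0.09,"wx":0,"wy":0,"wz":0},{"dx":0,"dy":0,"dz":-0.115,"wx":0,"wy":0,"wz":0},{"dx":0,"dy":0,"dz":-0.14,"wx":0,"wy":0,"wz":0},{"dx":0,"dy":0,"dz":-0.16,"wx":0,"wy":0,"wz":0},{"dx":0,"dy":0,"dz":-0.16,"wx":0,"wy":0,"wz":0}]' >/dev/null
python3 - <<'E'
from h import *
st()
shot('wrist','w16z.png',(210,150,200,150),4); shot('scene','s16.png',(290,110,90,120),5); shot('top','t16.png')
E
```

```text
t 18.15 p [0.5593 0.004  0.1221] yaw 154.9 tilt [ 0.0006 -0.    ] F [ 0.3  0.6 -0. ] M [ 0.04 -0.13 -0.  ] gap 0.0493 q6 -1.17
```

View pics/w16z.png

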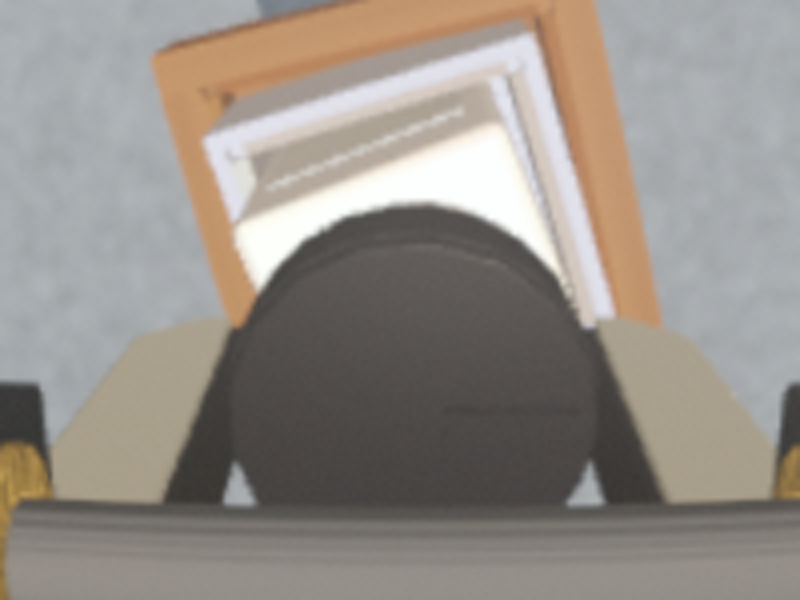

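View pics/s16.png

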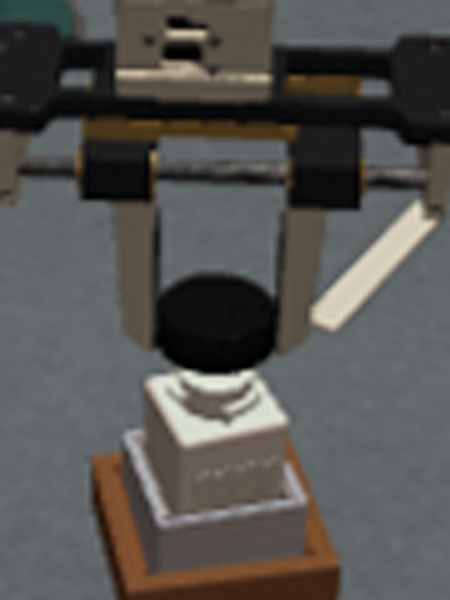

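View pics/t16.png

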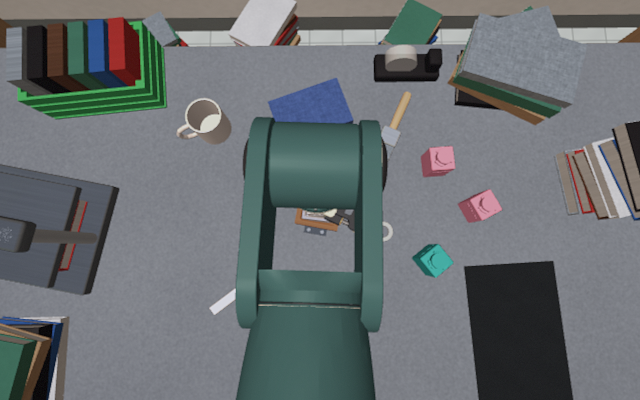

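```bash

python3 -m crank '[{"dx":0,"dy":0,"dz":0,"wx":0,"wy":0,"wz":0},{"dx":0,"dy":0,"dz":0,"wx":0,"wy":0,"wz":0},{"dx":0,"dy":0,"dz":0,"wx":0,"wy":0,"wz":0}]' >/dev/null
python3 - <<'E'
from h import *
st()
# predicted px of jar top centre-plane in scene crop s16 if seated (turned ~6deg) 
h=.025;a=np.radians(-10.76+6);c,s=np.cos(a),np.sin(a)
for z in(.091,.096): print((proj('scene',[[.5591+c*x-s*y,.0035+s*x+c*y,z] for x,y in((h,h),(h,-h),(-h,-h),(-h,h))])-[290,110])*5)
h=.0335;a=np.radians(-10.76);c,s=np.cos(a),np.sin(a)
print((proj('scene',[[.5591+c*x-s*y,.0035+s*x+c*y,.053] for x,y in((h,h),(h,-h))])-[290,110])*5)
E
```

```text
t 18.6 p [0.559  0.004  0.1215] yaw 154.9 tilt [-0.0002 -0.    ] F [ 0.6 -0.8 -0.5] M [ 0.   -0.16  0.02] gap 0.049 q6 -1.17
[[281.98940852 421.58835499]
 [170.19994839 442.67487662]
 [135.31693781 374.43249085]
 [242.85570919 355.12401149]]
[[282.58961032 412.31161051]
 [170.38869185 433.34872981]
 [135.37222077 365.26026596]
 [243.29173768 346.00339371]]
[[297.42636109 504.65304056]
 [145.99704897 523.51775072]]
```

```bash
python3 -c "
from workcell import robot
print(robot.hand_in())"
```

```text
the job is handed in; nothing more can be done
None
```

The jar is open and the job is handed in. The sleeve is down in the socket, the jar is down in the sleeve, and the arm still holds the cap level above the jar. The clock read 18.6 s of the 67 s allowed.

- **Unscrewing:** I gripped the cap at 60 N and turned it 75.8° anticlockwise. The jar gave about 6° in its seat, so the cap turned roughly 70° against it. The rib stayed in the same place between the fingers, so the cap did not slip.
- **Cap:** It was lifted straight up by about 28 mm, which leaves its lower edge about 14 mm above the rim. The tool's tilt was under 0.001 rad, and its sideways position matches where it gripped the cap.
- **Jar and sleeve:** After the lift, the jar and sleeve corners in the scene image matched a fully seated position to within a pixel or two, after allowing for a constant offset of about 1.5 px. One pixel there is nearly 4 mm, so this check is coarse. The force during the lift stayed below the jar's weight.
- **Other things on the bench:** The things visible in the last overhead picture looked unmoved. The arm hid some of them (eraser, spool, and part of the tape, book, brush and bone folder), but I saw no contact with anything.
- **Disagreements:** The wrist camera read about 1 mm off sideways, and the scene and overhead cameras differed by 1–1.5 px. Both were small enough for the fits.

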